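Coin under the hand lens

TASK

Get the coin with the hole in it ready to be inspected: pull the upper drawer of the coin cabinet out to its stop, then pick up the hand lens by its handle and hold it level, right way up and centred over that coin at its focal height of 50 mm above the coin's face, which is the height of the brass rail round the cabinet's top. Touch none of the coins, keep the lower drawer shut and leave the other things where they are. Finish while holding the lens there, still and resting on nothing.

Things in the scene. Friction and masses are not known exactly. Their poses are not given: they have to be found in the camera images.
- cabinet: small dark-wood coin cabinet, fixed, on the right of the surface: two drawers one above the other, 186 mm deep, 156 mm wide, top board at 98 mm. Origin: centre of its underside; x points to its back, so the drawers open along its -x. Shut, the drawer fronts' outer faces stand 97 mm before the origin
- brass_rail (a point): front end (small ball) of the left run of the thin brass rail on posts round the cabinet's top (three-sided, open at the front, starting 52 mm behind the cabinet's front). The rail's centreline is 125 mm above the surface: the focal height for a coin in the upper drawer
- drawer_upper (a joint): upper drawer: 0 shut, grows as it is pulled out, stop at 0.12 m; about 2 N friction, stays where left. Front 143 mm wide, 56 to 86 mm above the surface. Its felt board has 4 round wells, 41 mm wide, 5 mm deep, two rows of two (54 mm apart across, 50 mm in depth; front row centred 43.5 mm behind the front's outer face), well floors 71 mm above the surface
- drawer_upper_handle (a point): middle of the upper drawer's brass bar handle, 71 mm above the surface, 27 mm below the cabinet's top: round bar 9 mm thick, 56 mm long, level and parallel to the front, centreline 38 mm before the drawer front (33 mm free behind it). Moves with the drawer
- drawer_lower (a joint): lower drawer, 0 shut, like the upper; its front reaches from 18 to 54 mm, its like handle is 36 mm above the surface
- loupe: hand lens, about 90 g, lying flat left of the cabinet: round steel rim 68 mm wide, 12 mm thick, clear lens 59 mm wide, straight black handle; 172 mm long. Origin: centre of the rim's underside, z up. The handle lies along its -x, 51 to 135 mm off the origin, 15 mm wide, 14 mm high, underside level with the rim's. Balances about 50 mm from the lens centre
- loupe_lens (a point): centre of the lens, in its middle plane, 6 mm above the rim's underside; axes as the hand lens
- loupe_grip (a point): point on the handle's axis to grip it, 78 mm from the lens centre along the lens's -x, 7 mm above the underside
- coin_holed: coin with a round hole of 13 mm through its middle, 38 mm across, 4 mm thick, lying loose in one of the four wells of the upper drawer (which one varies). Origin: centre of its underside, 71 mm above the surface; z up; its upper face is 75 mm above the surface
- coin_plain: another coin in the upper drawer, no hole, low dome in the middle, 38 mm across, 4 mm thick
- coin_star: another coin, no hole, six-pointed star on it, 38 mm across, 4 mm thick
- coin_small: another coin, no hole, 30 mm across, 4 mm thick
- eraser: bystander: eraser, 48x23x13 mm, origin under its centre
- stapler: bystander: stapler, 148x37x40 mm, at the right edge
- highlighter: bystander: highlighter pen lying before the cabinet, 118x16x18 mm, low enough for the upper drawer to pass over
- clip_dish: bystander: small round dish of clips, 68 mm across, 24 mm high
- calculator: bystander: calculator, 125x76x14 mm, on the left
- sticky_pad: bystander: pad of sticky notes, 76x76x18 mm, on the left
- mug: bystander: mug, 92 mm across, 95 mm high, far left
- pen_pot: bystander: pot with pens, 86 mm across, 152 mm high, far left
- tower_corner (a point): foot of the near right corner of the computer tower, which fills the room left of and beyond this point: 191 mm wide, 453 mm deep, 410 mm high, fixed; swing round it
- ups_corner (a point): foot of the near right corner of the battery unit, 109 mm wide (to the left of this point), 390 mm deep, 226 mm high, fixed

How it is judged (in metres and radians):
On the way, in this order (a step that is already met when the one before it is completed fails the run):
1. the upper drawer is pulled out to its stop (within 6 mm) (value of joint drawer_upper above 0.114 m), for 0.2 s.
2. the hand lens is picked up, in the fingers and clear of the surface (height (world z) of loupe_lens above 0.04 m and contact force between the fingers and loupe above 1 N), for 0.2 s.
At the end, for the whole second after the job is handed in: Upper drawer within 6 mm of its stop; lens centred within 10 mm over the holed coin, its middle plane 50 mm (+-6) above the coin's face, level within 6 degrees, right way up, still, held in the fingers and touching neither cabinet nor drawers; the coin flat in its well (value of joint drawer_upper above 0.114 m and horizontal distance between loupe_lens and coin_holed below 0.01 m and z of loupe_lens in the frame of coin_holed between 0.048 and 0.06 m and angle between loupe_lens's own z axis and vertical below 0.105 rad and linear speed of loupe below 0.02 m/s and angle between coin_holed's own z axis and vertical below 0.1 rad and distance between coin_holed and drawer_upper_handle below 0.146 m and contact force between the fingers and loupe above 1 N and contact force between loupe and cabinet below 0.2 N); the arm keeps its last pose, push and grip.
It fails at once if a coin is touched by the robot or the hand lens (contact force between any of the arm, the fingers, loupe and coin_holed above 0.5 N or contact force between any of the arm, the fingers, loupe and coin_plain above 0.5 N or contact force between any of the arm, the fingers, loupe and coin_star above 0.5 N or contact force between any of the arm, the fingers, loupe and coin_small above 0.5 N).
It fails at once if the lower drawer is pulled out by more than 20 mm (value of joint drawer_lower above 0.02 m).
It fails at once if another thing is moved by more than 40 mm (distance of any of eraser, highlighter, stapler, clip_dish, calculator, sticky_pad, mug, pen_pot from where it was at the start of the episode above 0.04 m).
It also fails if it takes over 54 s, if anything falls off the work surface, if the arm or the gripper's body presses on something with over 40 N, if the wrist force passes 120 N, or if a joint passes its speed limit or range.

ROBOT

A 7-joint arm with a two-finger parallel gripper is mounted at the origin on a cart in front of the work surface, level with it; the furniture and walls round the work are solid. World frame = base frame: x ahead of the robot, y to its left, z up, the work surface at z = 0. Lengths are in mm, angles in rad, forces in N, time in s.
With the tool pointing down it reaches from about 425 to 1025 mm from the base axis. Payload 9.4 kg.
Tool frame: the origin (TCP) lies on the centre line of the jaws, within the pads' length; the fingertips stand 25 mm ahead of it and the grasp point (between the pads) lies 6 mm ahead of it; z points along the fingers, y is the direction in which the jaws open and shut (so a half turn about z gives the same grasp; the last joint's range is limited). The gripper opens to 85 mm and grips with 20 to 120 N. Pads are 22 mm wide; open, the fingers measure 114 mm over their backs; the gripper's body (76 mm by 85 mm) begins 54 mm behind the grasp point. The pads swing forward as they close: fully open they stand 13 mm farther back than shut.
Start: joints at [1.066, 0.599, -0.003, 1.599, 0.002, 0.943, -0.08], TCP at [300.773, -659.667, 256.275] pointing down, gripper open.
Joint ranges: [-2.57, 2.57], [-0.35, 1.97], [-1.29, 1.29], [0.11, 2.56], [-1.05, 4.19], [0.11, 1.86], [-2.63, 2.63]. Speed limits (rad/s): [2.22, 2.22, 3.01, 3.01, 3.14, 3.14, 3.14].

INTERFACE

Orientations are given as [roll, pitch, yaw] about the fixed x, y, z axes, in that order (R = Rz(yaw) Ry(pitch) Rx(roll)).
In Python, from workcell import monitor, grab_frame, close_job, regions_of, mark_of gives the robot as it stands.
- The arm moves only by the tool servo_tool, never from a script. Its argument "deltas" is a list of rows, each a list of 3 entries, a list of its own where there are three numbers: the closure in counts, from 0 (fully open) to 255 (shut), then the shift along the world's x, y, z in mm, then the turn about the world's z in rad. A call has 1 to 10 rows; each row shifts and turns the commanded pose from where the row before left it; what a row does not reach is not made up. A row lasts 1/8 s, in which the tool goes at most 62.5 mm and 10.7 degrees, less where a joint would pass 70% of its speed; a pose out of reach is approached as far as the arm can. A call with a gripper value outside its range is refused whole. The fingers move at their own pace and stop on an object; the grip force is fixed at half the most. Time passes only in rows, so rows that do not move let the fingers close. It gives the time, the measured TCP pose, the force and the opening at its end, in the units of the state.
- monitor.get_obs(): the state, without advancing time (a new reading comes with each control period).
- grab_frame(name): name is "scene" or "side" or "wrist"; returns a dict with "color" (420x560x3 uint8, red, green, blue), "depth" (420x560 float32, mm along the optical axis (not along the pixel's ray), 0 where there is no reading), "fx", "fy", "cx", "cy" (pixels), "origin" and "rotation" of the camera in the world; the wrist camera has in their place "tool_from_camera" (4x4, takes a point from camera to tool coordinates, whose origin is the TCP and whose axes are the flange's). Camera axes: x right, y up, looking along -z (the intrinsics and any distortion apply to the point x, -y, -z); pixel columns grow to the right and rows downward; lengths in mm; the calibration is good to about 2 mm. A picture is of the moment at which its call begins: read the wrist's pose just before it.
- close_job(): hands the job in, once; it reports no verdict.
Trained networks look in a picture, given as the dict that the camera call returned (one of the last four; its "shot" number tells which), for a name from the list of things; names that differ only in an ending like _2 or _b are one class to them, and where a whole thing is asked for, a point or a joint stands for the part that bears it (a point fixed in the world has none). Each returns a list of dicts, best first, with "p" (0 to 1); they miss things now and then, are a little off and sometimes report something else, mostly with a low value. They report only what shows in the picture. A call takes as long as a camera call.
- regions_of(picture, query): "pixels" (420x560 bool, what is visible of it).
- mark_of(picture, query): "centre" ([x, y, z] in mm, in world coordinates, good to about 4 mm: a listed point, or the origin of a listed thing).
The state is a dict: "t": time; "qpos": joint angles; "joint_vel": joint speeds; "tau": joint torques, N m; "tcp_pos": TCP position; "orientation": TCP orientation; "contact_force": force on the tool from outside, world axes, zero at the start; "torque": the same for the moment, N m; "opening": opening from 0.0 (shut) to 1.0 (fully open).
Only numpy, scipy, OpenCV 4.12 (cv2) and the standard library are available. Lean on these libraries where they do the work, as an engineer would, in place of code of your own. Each camera call takes 0.05 s, during which the arm holds its last target. There are 200 camera calls.

## Working session

There is one attempt and no reset: what is moved stays moved. The work goes in short steps, Python scripts to look and compute and a tool call to move; the robot and the scene stay as the last step left them, time stands still between calls to the robot, and variables do not carry over. Pictures are saved under pics/ and viewed, about 8 in all and at most 12, crops included, and the job is handed in when it is done.

Besides the shell and the picture viewer there is one more tool, called after "Call:" as name(argument=value, ...), one argument or row to a line, values as JSON. servo_tool: Moves the arm, as the interface text tells. Its arguments: {"type":"object","properties":{"deltas":{"type":"array"}},"required":["deltas"]}

```bash
mkdir -p pics
cat > h.py <<'E'
import numpy as np,cv2
from workcell import monitor, grab_frame, close_job, regions_of, mark_of
def world(f,mask):
    v,u=np.nonzero(mask&(f["depth"]>0)); d=f["depth"][v,u]
    p=np.c_[(u-f["cx"])/f["fx"]*d,-(v-f["cy"])/f["fy"]*d,-d]
    return p@np.array(f["rotation"]).T+np.array(f["origin"])
def save(f,n): cv2.imwrite("pics/"+n,f["color"][:,:,::-1])
E
python3 - <<'E'
from h import *
o=monitor.get_obs();print(o)
for n in("scene","side"):
    f=grab_frame(n);save(f,n+"0.png");print(n,f["origin"],[k for k in f])
    for q in["cabinet","brass_rail","drawer_upper_handle","loupe","loupe_lens","loupe_grip","highlighter","eraser","clip_dish","tower_corner","ups_corner","stapler","calculator","sticky_pad"]:
        print(q,[(np.round(m["centre"]).tolist(),round(m["p"],2)) for m in mark_of(f,q)[:2]])
E
```

```text
{'t': 0.0, 'qpos': array([ 1.06629853,  0.60016642, -0.00254375,  1.600126  ,  0.00183096,
        0.94288818, -0.07978781]), 'joint_vel': array([ 8.02920742e-04, -1.82615395e-03,  6.41205964e-04, -4.37705062e-05,
       -1.81955847e-03, -1.01684393e-03,  4.88842421e-04]), 'tau': array([ 2.46510053e-04, -7.76443505e+01,  1.56452246e+00, -2.58001363e+01,
        1.22712992e-02,  9.01191845e-03, -1.74702723e-05]), 'tcp_pos': array([ 300.58354819, -659.28290525,  255.38847471]), 'orientation': array([-3.14001547e+00,  1.69597505e-04,  4.27887250e-01]), 'contact_force': array([0.37477676, 0.61966496, 0.29792318]), 'torque': array([-0.03713671, -0.00446808,  0.03358059]), 'opening': 0.9999131833227781}
scene [-363.18375908 -386.76675606  714.78742169] ['color', 'depth', 'fx', 'fy', 'cx', 'cy', 'origin', 'rotation', 'shot']
cabinet [([737.0, -306.0, -4.0], 0.65)]
brass_rail [([704.0, -232.0, 125.0], 0.81)]
drawer_upper_handle [([600.0, -282.0, 72.0], 0.8), ([702.0, -234.0, 127.0], 0.31)]
loupe [([408.0, -122.0, 0.0], 0.67), ([525.0, -32.0, 3.0], 0.66)]
loupe_lens [([525.0, -33.0, 7.0], 0.6
[... 382 characters left out ...]
469.04991644 -1363.67311113   635.11018471] ['color', 'depth', 'fx', 'fy', 'cx', 'cy', 'origin', 'rotation', 'shot']
cabinet [([736.0, -305.0, -1.0], 0.97)]
brass_rail [([707.0, -232.0, 123.0], 0.6)]
drawer_upper_handle [([605.0, -281.0, 71.0], 0.66), ([422.0, 237.0, -2.0], 0.26)]
loupe [([524.0, -32.0, -6.0], 0.59), ([382.0, 439.0, 4.0], 0.45)]
loupe_lens [([529.0, -33.0, 3.0], 0.9)]
loupe_grip [([487.0, 34.0, 8.0], 0.8)]
highlighter []
eraser []
clip_dish [([388.0, 29.0, 1.0], 0.69)]
tower_corner []
ups_corner [([501.0, 219.0, -0.0], 0.76)]
stapler [([423.0, -374.0, 5.0], 0.72), ([387.0, 439.0, 0.0], 0.21)]
calculator [([422.0, 237.0, -1.0], 0.72)]
sticky_pad [([394.0, 339.0, -4.0], 0.74)]
```

View pictures.

View pics/scene0.png

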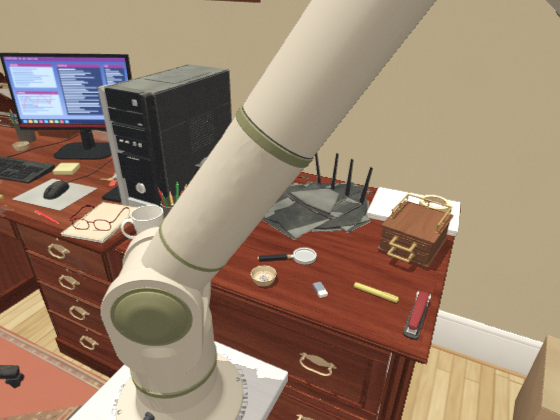

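View pics/side0.png

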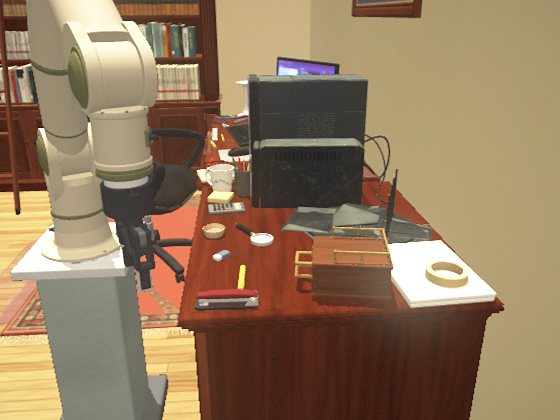

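Run:
```python
from h import *
for n in("scene","side"):
    f=grab_frame(n)
    for q in["drawer_upper_handle","loupe","cabinet"]:
        r=regions_of(f,q)
        if not r: continue
        P=world(f,r[0]["pixels"]); 
        print(n,q,r[0]["p"],len(P),np.percentile(P,[2,50,98],axis=0).round().tolist())
        if q=="loupe":
            s=P[(P[:,2]<25)&(P[:,2]>4)]; c,sz,a=cv2.minAreaRect(s[:,:2].astype(np.float32)); print(c,sz,a)
        if q=="cabinet":
            s=P[(abs(P[:,2]-98)<4)]; print("top",cv2.minAreaRect(s[:,:2].astype(np.float32)),len(s))
            s=P[(P[:,2]>60)&(P[:,2]<82)&(P[:,0]<690)&(P[:,0]>625)]
            if len(s)>20: k=np.polyfit(s[:,1],s[:,0],1);print("front x=k*y+b",k,len(s))
            s=P[(P[:,2]>66)&(P[:,2]<78)&(P[:,0]<622)]
            if len(s)>20: print("handle",s.mean(0),np.ptp(s,axis=0),np.polyfit(s[:,1],s[:,0],1),len(s))
```

```text
Traceback (most recent call last):
  File "h.py", line 6, in world
    return p@np.array(f["rotation"]).T+np.array(f["origin"])
           ~~~~~~~~~~~~~~~~~~~~~~~~~~~^~~~~~~~~~~~~~~~~~~~~~
ValueError: operands could not be broadcast together with shapes (610,) (3,)
```

The scene view shows the cabinet at about (415,230), the lens at (304,256) with its handle to the left, the eraser at (320,290), and the highlighter at (375,292). The side view agrees: the cabinet is at (350,265), its handles point towards the robot at (304,265), and the lens is at (262,239).

```bash
sed -i 's/^import numpy.*/&\nfrom scipy.spatial.transform import Rotation/; s/np.array(f\["rotation"\]).T/rot(f["rotation"]).T/' h.py
cat >> h.py <<'E'
def rot(r):
    r=np.array(r); return r if r.ndim==2 else Rotation.from_euler("xyz",r).as_matrix()
E
cat > m.py <<'E'
from h import *
for n in("scene","side"):
    f=grab_frame(n); print(f["rotation"])
    for q in["drawer_upper_handle","loupe","cabinet"]:
        r=regions_of(f,q)
        if not r: continue
        P=world(f,r[0]["pixels"]); 
        print(n,q,r[0]["p"],len(P),np.percentile(P,[2,50,98],axis=0).round().tolist())
        if q=="loupe":
            s=P[(P[:,2]<25)&(P[:,2]>4)]; print(cv2.minAreaRect(s[:,:2].astype(np.float32)))
        if q=="cabinet":
            s=P[(abs(P[:,2]-98)<4)]; print("top",cv2.minAreaRect(s[:,:2].astype(np.float32)),len(s))
            s=P[(P[:,2]>60)&(P[:,2]<82)&(P[:,0]<690)&(P[:,0]>625)]
            if len(s)>20: k=np.polyfit(s[:,1],s[:,0],1);print("front x=k*y+b",k,len(s))
            s=P[(P[:,2]>66)&(P[:,2]<78)&(P[:,0]<622)]
            if len(s)>20: print("handle",s.mean(0),np.ptp(s,axis=0),np.polyfit(s[:,1],s[:,0],1),len(s))
E
python3 m.py
```

```text
[ 1.03206995 -0.01826568 -1.12053208]
scene drawer_upper_handle 0.97 649 [[597.0, -363.0, 51.0], [638.0, -295.0, 73.0], [653.0, -229.0, 87.0]]
scene loupe 0.96 439 [[452.0, -67.0, 2.0], [507.0, -23.0, 8.0], [556.0, 72.0, 14.0]]
((507.6958312988281, 10.244964599609375), (68.16341400146484, 163.34332275390625), 20.719127655029297)
scene cabinet 0.61 3452 [[599.0, -390.0, 15.0], [667.0, -312.0, 95.0], [817.0, -229.0, 125.0]]
top ((729.951171875, -309.5087890625), (155.73614501953125, 192.1031036376953), 80.1217269897461) 1671
front x=k*y+b [8.69019948e-02 6.66079253e+02] 335
handle [ 602.45184954 -290.82989852   72.57131763] [29.07956693 66.33642631 10.54213372] [8.92163103e-02 6.28398620e+02] 97
[ 1.20552813  0.00702208 -0.07595019]
side drawer_upper_handle 0.53 202 [[596.0, -363.0, 57.0], [623.0, -313.0, 74.0], [640.0, -256.0, 82.0]]
side loupe 0.57 347 [[456.0, -67.0, 2.0], [516.0, -22.0, 9.0], [557.0, 69.0, 16.0]]
((510.2545471191406, 11.027534484863281), (67.2489242553711, 164.97171020507812), 20.966135025024414)
side cabinet 0.69 5397 [[608.0, -392.0, 10.0], [721.0, -367.0, 84.0], [815.0, -225.0, 128.0]]
top ((731.337646484375, -306.9364318847656), (161.75408935546875, 184.54299926757812), 81.48657989501953) 2054
front x=k*y+b [-3.09637810e-01  5.45258153e+02] 278
handle [ 607.25580445 -293.93695971   74.08153798] [27.66838127 66.31838649 11.10901481] [6.14456084e-02 6.25316940e+02] 97
```

Call:
servo_tool(
  deltas=[
    [0,[27,38,5],0.0977],
    [0,[27,38,5],0.0977],
    [0,[27,38,5],0.0977],
    [0,[27,38,5],0.0977],
    [0,[27,38,5],0.0977],
    [0,[27,38,5],0.0977],
    [0,[27,38,5],0.0977],
    [0,[27,38,5],0.0977],
    [0,[27,38,5],0.0977],
    [100,[27,38,5],0.0977],
  ],
)

```text
t: 3.25
tcp_pos: [571.5, -278.5, 306.7]
orientation: [3.141, 0.0, 1.408]
contact_force: [1.5, -0.6, 0.9]
opening: 0.817
```

Call:
servo_tool(
  deltas=[
    [120,[0,0,0],0],
    [120,[0,0,0],0],
    [120,[0,0,0],0],
    [120,[0,0,0],0],
  ],
)

```text
t: 3.75
tcp_pos: [570.1, -280.8, 306.2]
orientation: [-3.141, 0.0, 1.403]
contact_force: [0.2, 0.3, -0.6]
opening: 0.533
```

```bash
cat >> h.py <<'E'
def wframe():
    o=monitor.get_obs(); f=grab_frame("wrist")
    T=np.eye(4); T[:3,:3]=Rotation.from_euler("xyz",o["orientation"]).as_matrix(); T[:3,3]=o["tcp_pos"]
    W=T@np.array(f["tool_from_camera"]); f["rotation"]=W[:3,:3]; f["origin"]=W[:3,3]; return o,f
E
python3 - <<'E'
from h import *
o,f=wframe();save(f,"w1.png");print(o["t"],o["tcp_pos"],o["orientation"],o["opening"],o["qpos"],f["origin"])
k=dict(f)
for q in["cabinet","brass_rail","drawer_upper_handle","drawer_upper"]:
    print(q,[(np.round(m["centre"],1).tolist(),round(m["p"],2)) for m in mark_of(f,q)[:2]])
P=world(f,f["depth"]>0)
def rect(lo,hi,msk=None):
    s=P[(P[:,2]>lo)&(P[:,2]<hi)]; return s
s=P[(abs(P[:,2]-98)<3)]; print("top",cv2.minAreaRect(s[:,:2].astype(np.float32)),len(s))
s=P[(P[:,2]>66)&(P[:,2]<79)&(P[:,0]<625)&(P[:,0]>585)]; print("h",len(s),cv2.minAreaRect(s[:,:2].astype(np.float32)))
E
```

```text
3.75 [ 570.09895334 -280.81303997  306.18782487] [-3.14126592e+00  4.43327390e-04  1.40279339e+00] 0.5327871035315258 [ 0.57654621  0.45685998 -0.30543625  1.7471713   0.1629422   0.96258399
  0.03908736] [ 581.96819738 -213.85386774  422.96809646]
cabinet [([731.7, -303.4, 0.9], 0.59), ([428.6, -368.7, 1.0], 0.44)]
brass_rail [([700.8, -238.0, 127.2], 0.75)]
drawer_upper_handle [([602.5, -285.0, 65.2], 0.83), ([732.3, -308.5, 2.9], 0.62)]Traceback (most recent call last):
  File "<stdin>", line 5, in <module>
ValueError: it knows: brass_rail, cabinet, calculator, clip_dish, coin_holed, coin_plain, coin_small, coin_star, drawer_upper_handle, eraser, highlighter, loupe, loupe_grip, loupe_lens, mug, pen_pot, stapler, sti
```

View pics/w1.png

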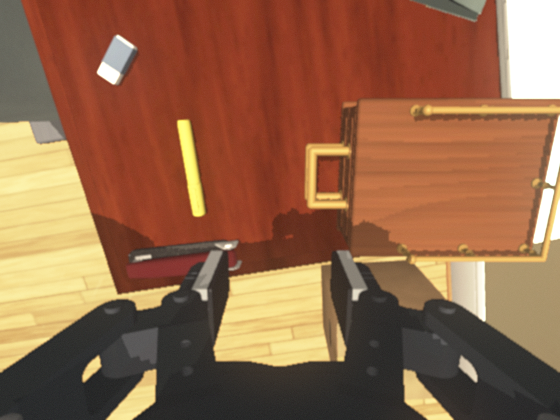

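The wrist view shows the bar handle at about (310,176), clear of the cabinet front at x≈350, with its axis almost square to the jaw direction.

Run:
```python
from h import *
o,f=wframe()
P=world(f,f["depth"]>0); q2=lambda s:cv2.minAreaRect(s[:,:2].astype(np.float32))
s=P[(abs(P[:,2]-98)<3)&(P[:,0]>600)&(P[:,1]>-420)&(P[:,1]<-190)&(P[:,0]<850)]; print("top",q2(s),len(s))
s=P[(P[:,2]>60)&(P[:,2]<82)&(P[:,0]<622)&(P[:,0]>585)&(P[:,1]<-230)&(P[:,1]>-340)]; print("h",len(s),q2(s),s.mean(0),s[:,2].max())
b=s[s[:,2]>73];print("bar",len(b),q2(b),np.polyfit(b[:,1],b[:,0],1),b.mean(0))
r=regions_of(f,"drawer_upper_handle")
print([(x["p"],x["pixels"].sum()) for x in r])
e=cv2.Canny(f["color"],60,150)
l=cv2.HoughLinesP(e,1,np.pi/360,40,minLineLength=40,maxLineGap=4)
# rail/top edges
for x in l[:,0]:
    if x[0]>300 and x[1]<270 and x[3]<270: print(x, round(np.degrees(np.arctan2(x[3]-x[1],x[2]-x[0])),1),end=";")
```

```text
top ((732.5857543945312, -304.22955322265625), (153.8929901123047, 185.8957977294922), 80.41522216796875) 28732
h 776 ((612.6480712890625, -284.4666748046875), (64.84635925292969, 27.655921936035156), 81.89988708496094) [ 606.96316315 -285.26935359   73.77995922] 76.67444962374691
bar 587 ((612.9545288085938, -284.1379699707031), (63.69552993774414, 27.412918090820312), 80.949951171875) [6.97280691e-02 6.26846164e+02] [ 606.96711894 -285.09386476   74.34675699]
[(0.69, np.int64(1704))]
[483 257 540 257] 0.0;[432 114 556 114] 0.0;[431 108 480 108] 0.0;[466 251 541 252] 0.8;[445 262 541 263] 0.6;[513 100 559 100] 0.0;[351 222 354 173] -86.5;[544 182 559 108] -78.5;[496  12 501  98] 86.7;[343 201 345 156] -87.5;[535 186 545 135] -78.9;[507  28 509  86] 88.0;[542 241 552 195] -77.7;[545 261 558 196] -78.7;[406   0 449  13] 16.8;[531 249 539 204] -79.9;
```

Call:
servo_tool(
  deltas=[
    [165,[32,-2,0],0],
    [165,[0,0,-50],0],
    [165,[0,0,-50],0],
    [165,[0,0,-50],0],
    [165,[0,0,0],0],
    [165,[0,0,0],0],
  ],
)

```text
t: 4.8
tcp_pos: [603.7, -281.9, 157.9]
orientation: [3.14, 0.0, 1.405]
contact_force: [-0.0, -0.6, 0.6]
opening: 0.355
```

Run:
```python
from h import *
o,f=wframe();save(f,"w2.png");print(o["tcp_pos"],o["opening"])
```

```text
[ 603.73644259 -281.89178262  157.88926714] 0.3549366124550667
```

View pics/w2.png

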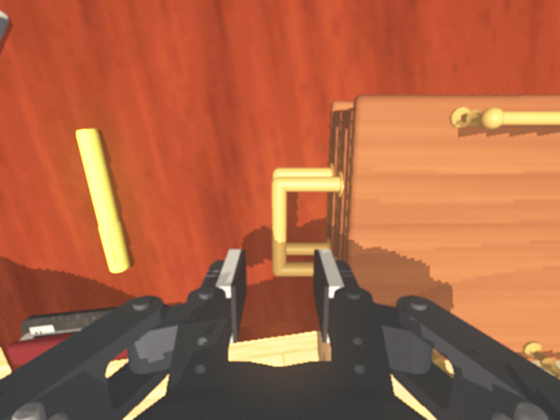

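The bar at u≈280 lies midway between the fingertips at 235 and 322. Next I descend, close and pull.

Call:
servo_tool(
  deltas=[
    [165,[0,0,-38],0],
    [165,[0,0,-38],0],
    [165,[0,0,0],0],
    [165,[0,0,0],0],
  ],
)

```text
t: 5.35
tcp_pos: [603.8, -282.1, 82.2]
orientation: [3.139, 0.001, 1.405]
contact_force: [0.6, 0.8, -0.8]
opening: 0.355
```

Call:
servo_tool(
  deltas=[
    [255,[0,0,0],0],
    [255,[0,0,0],0],
    [255,[0,0,0],0],
    [255,[0,0,0],0],
    [255,[0,0,0],0],
    [255,[0,0,0],0],
  ],
)

```text
t: 6.1
tcp_pos: [603.4, -282.0, 81.7]
orientation: [3.14, 0.001, 1.405]
contact_force: [-0.4, 0.8, 6.3]
opening: 0.079
```

Call:
servo_tool(
  deltas=[
    [255,[-10,1.7,0],0],
    [255,[-15,2.5,0],0],
    [255,[-15,2.5,0],0],
    [255,[-15,2.5,0],0],
    [255,[-15,2.5,0],0],
    [255,[-15,2.5,0],0],
    [255,[-15,2.5,0],0],
    [255,[-8,1.4,0],0],
    [255,[-4,0.7,0],0],
    [255,[0,0,0],0],
  ],
)

```text
t: 7.35
tcp_pos: [491.1, -263.1, 81.6]
orientation: [3.139, 0.001, 1.405]
contact_force: [-1.1, -0.3, 11.5]
opening: 0.075
```

Run:
```python
from h import *
o,f=wframe();save(f,"w3.png");print(o["tcp_pos"],o["opening"])
for q in["drawer_upper_handle","coin_holed","cabinet"]:
    print(q,[(np.round(m["centre"],1).tolist(),round(m["p"],2)) for m in mark_of(f,q)[:2]])
```

```text
[ 491.11192659 -263.05093446   81.59828689] 0.07502461801962533
drawer_upper_handle [([491.0, -263.9, 67.6], 0.93)]
coin_holed []
cabinet []
```

View pics/w3.png

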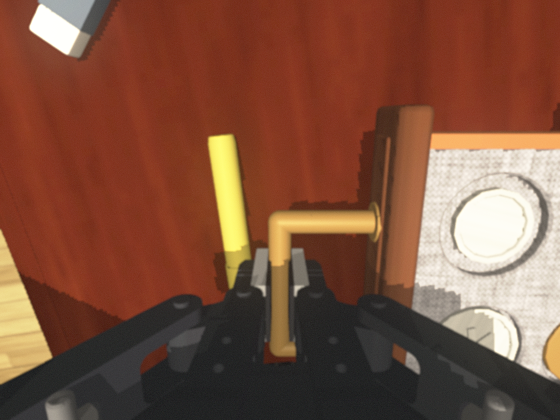

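The drawer has followed about 114 mm; two coins in the front row show at (490,222) and (480,335). I'll pull on to the stop.

Call:
servo_tool(
  deltas=[
    [255,[-3,0.5,0],0],
    [255,[-3,0.5,0],0],
    [255,[-2,0.3,0],0],
    [255,[0,0,0],0],
    [255,[0,0,0],0],
    [255,[0,0,0],0],
  ],
)

```text
t: 8.3
tcp_pos: [485.1, -262.1, 81.7]
orientation: [3.136, 0.001, 1.405]
contact_force: [4.2, -0.9, 5.3]
opening: 0.075
```

The force has turned to +4 N and the travel is 120 mm, so the drawer is at its stop. Now release, lift, and view the coins.

Call:
servo_tool(
  deltas=[
    [165,[0,0,0],0],
    [165,[0,0,0],0],
    [165,[0,0,0],0],
    [165,[0,0,0],0],
    [165,[0,0,30],0],
    [165,[0,0,50],0],
    [165,[0,0,50],0],
    [120,[20,10,50],0],
    [60,[20,10,30],0],
    [0,[0,0,0],0],
  ],
)

```text
t: 9.55
tcp_pos: [524.9, -240.8, 292.7]
orientation: [3.137, 0.001, 1.407]
contact_force: [-0.4, 0.2, 0.1]
opening: 0.928
```

Run:
```python
from h import *
o,f=wframe();save(f,"w4.png");print(o["t"],o["tcp_pos"],o["opening"])
for q in["drawer_upper_handle","coin_holed","coin_plain","coin_star","coin_small","cabinet","brass_rail"]:
    print(q,[(np.round(m["centre"],1).tolist(),round(m["p"],2)) for m in mark_of(f,q)[:2]])
    for r in regions_of(f,q)[:2]:
        P=world(f,r["pixels"]);print("   reg",round(r["p"],2),len(P),np.median(P,0).round(1),((np.percentile(P,1,axis=0)+np.percentile(P,99,axis=0))/2).round(1))
P=world(f,f["depth"]>0); q2=lambda s:cv2.minAreaRect(s[:,:2].astype(np.float32))
s=P[(P[:,2]>66)&(P[:,2]<79)&(P[:,0]<508)&(P[:,1]<-200)&(P[:,1]>-330)]; print("h",len(s),q2(s))
```

```text
9.55 [ 524.86392704 -240.77226698  292.65389627] 0.9280501664283691
drawer_upper_handle [([487.3, -263.7, 66.5], 0.63)]
   reg 0.83 12481 [ 574.  -272.4   75.3] [ 566.8 -273.6   77.3]
coin_holed [([609.6, -314.6, 75.5], 0.93)]
   reg 0.71 210 [ 653.2 -224.6   50.6] [ 656.1 -224.4   38.2]
   reg 0.68 885 [ 609.9 -310.1   74. ] [ 609.9 -310.9   72.7]
coin_plain [([619.6, -258.8, 66.6], 0.95)]
   reg 0.84 1116 [ 619.6 -257.5   73.5] [ 619.5 -257.9   73.1]
   reg 0.3 1058 [ 412.9 -125.9   11.6] [ 411.9 -126.2    6.3]
coin_star [([558.4, -304.9, 73.5], 0.61)]
   reg 0.73 966 [ 561.4 -302.5   73.6] [ 561.5 -302.7   73.6]
coin_small [([572.1, -249.0, 70.5], 0.6), ([559.3, -301.9, 70.0], 0.35)]
   reg 0.73 689 [ 570.  -249.5   73.5] [ 570.4 -249.5   73. ]
cabinet [([731.0, -305.3, -0.2], 0.65), ([463.9, -265.0, 0.5], 0.36)]
   reg 0.87 37770 [ 677.8 -284.4   96.5] [ 636.  -296.5   71. ]
   reg 0.25 386 [524.9 -61.3   9. ] [525.5 -59.8   5.9]
brass_rail [([702.7, -238.0, 127.5], 0.81)]
   reg 0.66 38621 [ 676.8 -284.9   96.5] [ 637.5 -298.7   63.1]
h 855 ((496.90069580078125, -264.25396728515625), (64.38150024414062, 32.331809997558594), 80.64273834228516)
```

View pics/w4.png

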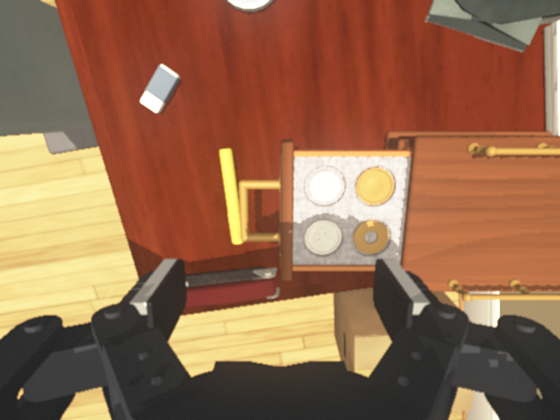

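The holed coin sits in the back right well at (371,237). The region measurement (610,-310.6) agrees with the well geometry (610.4,-310.6). Next is the lens.

Call:
servo_tool(
  deltas=[
    [0,[-2,33,0],0.098],
    [0,[-2,33,0],0.098],
    [0,[-2,33,0],0.098],
    [0,[-2,33,0],0.098],
    [0,[-2,33,0],0.098],
    [0,[-2,33,0],0.098],
    [0,[-2,33,0],0.098],
    [0,[0,0,0],0],
    [0,[0,0,0],0],
  ],
)

```text
t: 11.42
tcp_pos: [508.7, -10.4, 290.2]
orientation: [-3.141, 0.0, 2.092]
contact_force: [-1.0, -0.7, -0.2]
opening: 1.001
```

Run:
```python
from h import *
o,f=wframe();save(f,"w5.png");print(o["t"],o["tcp_pos"],o["orientation"],o["opening"])
for q in["loupe","loupe_lens","loupe_grip"]:
    print(q,[(np.round(m["centre"],1).tolist(),round(m["p"],2)) for m in mark_of(f,q)[:2]])
r=regions_of(f,"loupe")[0];P=world(f,r["pixels"]);print(r["p"],len(P))
c=np.array([526,-32.]); d=np.linalg.norm(P[:,:2]-c,axis=1)
s=P[(d>55)&(P[:,2]>6)];print("handle",len(s),q2(s) if 0 else cv2.minAreaRect(s[:,:2].astype(np.float32)),s[:,2].max())
h=s[:,:2];v=np.linalg.svd(h-h.mean(0))[2][0];print(h.mean(0),np.degrees(np.arctan2(v[1],v[0])))
s=P[(d<45)];print("rim",cv2.minEnclosingCircle(s[:,:2].astype(np.float32)),len(s))
```

```text
11.425 [508.66916546 -10.35719491 290.19277922] [-3.14120833e+00  2.73222057e-04  2.09182345e+00] 1.000789722983908
loupe [([525.4, -33.5, -1.8], 0.79)]
loupe_lens [([528.8, -32.4, 3.3], 0.61)]
loupe_grip [([484.5, 33.6, 9.8], 0.66)]
0.9 3673
handle 982 ((475.8251647949219, 48.94872283935547), (14.966106414794922, 81.50745391845703), 33.294578552246094) 15.970592784555322
[475.40017235  49.49064793] -56.661911320334895
rim ((521.2722778320312, -30.25834846496582), 40.825958251953125) 2576
```

View pics/w5.png

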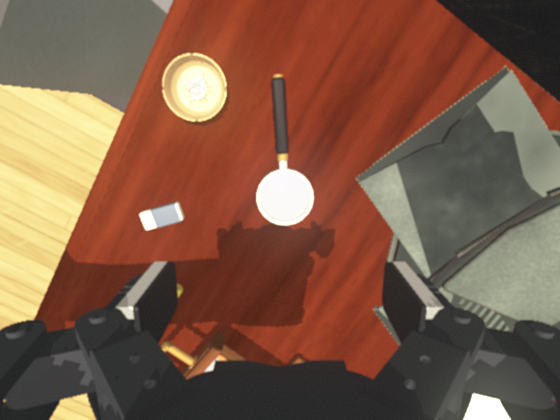

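Run:
```python
from h import *
from scipy.optimize import least_squares
o,f=wframe()
r=regions_of(f,"loupe")[0];P=world(f,r["pixels"])
a=np.array([-np.cos(np.radians(56.7)),np.sin(np.radians(56.7))])
c=np.array([526.5,-30.])
d=P[:,:2]-c; t=d@a; n=np.linalg.norm(d,axis=1)
m=(n<45)&(t<25); print("z pct",np.percentile(P[m,2],[5,25,50,75,95]).round(1), np.percentile(P[n>55,2],[5,50,95]).round(1))
# outline of the region on the z=8 plane
cn=max(cv2.findContours(r["pixels"].astype(np.uint8),0,1)[0],key=cv2.contourArea)[:,0]
ray=np.c_[(cn[:,0]-f["cx"])/f["fx"],-(cn[:,1]-f["cy"])/f["fy"],-np.ones(len(cn))]@f["rotation"].T
Q=(f["origin"]+ray*((8-f["origin"][2])/ray[:,2])[:,None])[:,:2]
d=Q-c;k=(np.linalg.norm(d,axis=1)<45)&(d@a<20)
s=least_squares(lambda p:np.hypot(*(Q[k]-p[:2]).T)-p[2],[*c,34],loss="soft_l1");print("lens",s.x,k.sum())
tip=(Q-s.x[:2])@a; print("tip dist",tip.max(), "grip", s.x[:2]+78*a)
for n_ in("scene","side"):
    g=grab_frame(n_);r=regions_of(g,"loupe")[0]
    cn=max(cv2.findContours(r["pixels"].astype(np.uint8),0,1)[0],key=cv2.contourArea)[:,0]
    ray=np.c_[(cn[:,0]-g["cx"])/g["fx"],-(cn[:,1]-g["cy"])/g["fy"],-np.ones(len(cn))]@rot(g["rotation"]).T
    Q=(g["origin"]+ray*((8-g["origin"][2])/ray[:,2])[:,None])[:,:2]
    d=Q-c;k=(np.linalg.norm(d,axis=1)<45)&(d@a<20)
    print(n_,least_squares(lambda p:np.hypot(*(Q[k]-p[:2]).T)-p[2],[*c,34],loss="soft_l1").x)
```

```text
z pct [ 5.4  6.4  7.2  8.4 11.5] [ 9.5 12.6 14.3]
lens [528.73644911 -31.86646991  33.44054434] 115
tip dist 137.6382029250049 grip [485.91266931  33.32650427]
scene [525.07824989 -36.38577835  36.31495445]
side [524.0341957  -35.10357547  33.34136601]
```

Call:
servo_tool(
  deltas=[
    [105,[-12,22,0],0.03],
    [105,[-12,22,0],0.03],
    [105,[0,0,-50],0],
    [105,[0,0,-50],0],
    [105,[0,0,-50],0],
    [105,[0,0,-50],0],
    [105,[0,0,-20],0],
    [105,[0,0,-10],0],
    [105,[0,0,0],0],
    [105,[0,0,0],0],
  ],
)

```text
t: 13.22
tcp_pos: [485.1, 33.8, 61.2]
orientation: [3.14, 0.001, 2.151]
contact_force: [-0.1, 0.3, 0.8]
opening: 0.588
```

Run:
```python
from h import *
o,f=wframe();save(f,"w6.png");print(o["t"],o["tcp_pos"],o["orientation"],o["opening"])
```

```text
13.225 [485.14718296  33.75615024  61.21016413] [3.14019940e+00 5.27131914e-04 2.15106359e+00] 0.5877807924211745
```

View pics/w6.png

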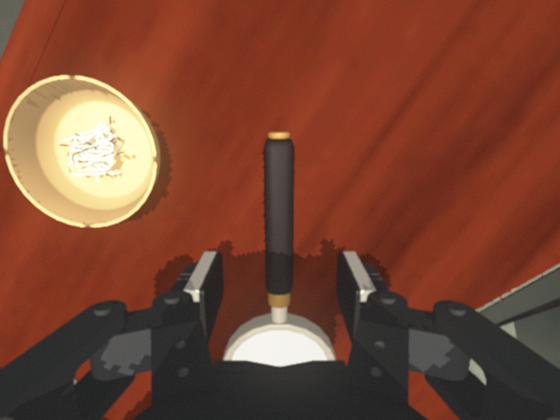

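The handle (u≈279) is centred and parallel between the fingers at 205 and 350. I'll descend, grip, wait, and lift a little.

Call:
servo_tool(
  deltas=[
    [105,[0,0,-20],0],
    [105,[0,0,-13],0],
    [105,[0,0,0],0],
    [105,[0,0,0],0],
  ],
)

```text
t: 13.78
tcp_pos: [485.1, 33.4, 28.0]
orientation: [3.141, 0.0, 2.151]
contact_force: [0.3, -0.7, -0.4]
opening: 0.586
```

Call:
servo_tool(
  deltas=[
    [255,[0,0,0],0],
    [255,[0,0,0],0],
    [255,[0,0,0],0],
    [255,[0,0,0],0],
    [255,[0,0,0],0],
    [255,[0,0,0],0],
    [255,[0,0,0],0],
  ],
)

```text
t: 14.65
tcp_pos: [485.0, 33.4, 28.0]
orientation: [3.141, 0.001, 2.151]
contact_force: [-0.5, 0.3, 8.4]
opening: 0.152
```

Call:
servo_tool(
  deltas=[
    [255,[0,0,10],0],
    [255,[0,0,30],0],
    [255,[0,0,50],0],
    [255,[0,0,50],0],
    [255,[0,0,42],0],
    [255,[0,0,20],0],
    [255,[0,0,0],0],
    [255,[0,0,0],0],
  ],
)

```text
t: 15.65
tcp_pos: [484.2, 33.0, 228.7]
orientation: [-3.14, -0.0, 2.151]
contact_force: [0.2, -0.4, -1.2]
opening: 0.156
```

```bash
cat > lens.py <<'E'
from h import *
import sys
from scipy.optimize import least_squares
o=monitor.get_obs();print(o["t"],o["tcp_pos"],o["orientation"],o["opening"],o["contact_force"])
for n in("scene","side"):
    g=grab_frame(n);save(g,n+sys.argv[1]+".png")
    for q in["loupe_lens","loupe_grip","loupe","coin_holed","drawer_upper_handle"]:
        print(n,q,[(np.round(m["centre"],1).tolist(),round(m["p"],2)) for m in mark_of(g,q)[:2]])
    rr=regions_of(g,"loupe")
    if not rr: continue
    P=world(g,rr[0]["pixels"]);c=o["tcp_pos"]
    P=P[(np.linalg.norm(P[:,:2]-c[:2],axis=1)<140)&(P[:,2]>c[2]-60)&(P[:,2]<c[2]+10)]
    lens=c[:2]+[42.5,-65.7]; L=P[np.linalg.norm(P[:,:2]-lens,axis=1)<40]
    if len(L)<20: continue
    A=np.c_[L[:,:2]-lens,np.ones(len(L))];x=least_squares(lambda p:A@p-L[:,2],[0,0,c[2]-22],loss="soft_l1").x
    print(n,rr[0]["p"],len(L),"lens pts mid",((np.percentile(L,1,axis=0)+np.percentile(L,99,axis=0))/2).round(1),"plane slopes,z",x.round(3))
E
python3 lens.py 1
```

```text
15.65 [484.15318678  33.04061234 228.65833801] [-3.14045658e+00 -2.16242324e-04  2.15056787e+00] 0.1557391649844442 [ 0.20853088 -0.40069882 -1.22770969]
scene loupe_lens [([521.5, -32.0, 209.8], 0.81)]
scene loupe_grip [([488.2, 36.6, 209.4], 0.85)]
scene loupe [([525.5, -31.9, 201.8], 0.74)]
scene coin_holed [([607.5, -312.9, 71.4], 0.49)]
scene drawer_upper_handle [([484.5, -264.0, 70.6], 0.8)]
scene 0.85 329 lens pts mid [525.3 -37.  206.6] plane slopes,z [2.00000e-02 1.20000e-02 2.07787e+02]
side loupe_lens [([526.8, -35.6, 202.5], 0.53)]
side loupe_grip [([484.6, 33.3, 209.5], 0.5), ([467.0, -261.2, -1.8], 0.42)]
side loupe []
side coin_holed [([611.7, -312.9, 71.2], 0.45), ([710.5, -231.6, 125.2], 0.24)]
side drawer_upper_handle [([487.7, -263.9, 72.2], 0.89), ([502.7, 217.8, -1.0], 0.23)]
side 0.61 219 lens pts mid [526.2 -34.5 207.8] plane slopes,z [-6.00000e-03  3.10000e-02  2.09313e+02]
```

The lens is held level at about z 207. I'll carry it over.

Call:
servo_tool(
  deltas=[
    [255,[5,-15,0],0],
    [255,[9,-30,0],0],
    [255,[9,-30,0],0],
    [255,[9,-30,0],0],
    [255,[9,-30,0],0],
    [255,[9,-30,0],0],
    [255,[9,-30,0],0],
    [255,[9,-30,0],0],
    [255,[9,-30,0],0],
    [255,[6,-23,0],0],
  ],
)

```text
t: 17.6
tcp_pos: [567.6, -247.3, 229.0]
orientation: [-3.141, 0.0, 2.149]
contact_force: [-0.5, 0.6, -1.4]
opening: 0.156
```

Call:
servo_tool(
  deltas=[
    [255,[0,0,-20],0],
    [255,[0,0,-20],0],
    [255,[0,0,-20],0],
    [255,[0,0,-12],0],
    [255,[0,0,0],0],
    [255,[0,0,0],0],
    [255,[0,0,0],0],
  ],
)

```text
t: 18.48
tcp_pos: [568.2, -244.6, 158.0]
orientation: [3.141, 0.001, 2.151]
contact_force: [-0.3, 0.3, -1.5]
opening: 0.156
```

```bash
python3 lens.py 2
python3 - <<'E'
from h import *
a=[cv2.resize(cv2.imread(f"pics/{n}2.png")[v:v+140,u:u+180],None,fx=2.2,fy=2.2,interpolation=2) for n,v,u in(("scene",160,320),("side",190,230))]
cv2.imwrite("pics/c2.png",np.hstack(a))
E
```

```text
18.475 [ 568.18660375 -244.59193349  157.99650787] [3.14092721e+00 1.05573277e-03 2.15087569e+00] 0.15567352841487525 [-0.34308298  0.32242231 -1.48840833]
scene loupe_lens [([608.3, -310.1, 135.5], 0.78), ([409.9, -123.2, 0.2], 0.49)]
scene loupe_grip [([569.6, -243.6, 138.8], 0.94)]
scene loupe [([614.1, -309.6, 132.6], 0.64), ([702.3, -228.9, 122.0], 0.16)]
scene coin_holed [([386.8, 442.9, -1.1], 0.43), ([608.0, -313.2, 68.6], 0.42)]
scene drawer_upper_handle [([484.0, -266.2, 71.1], 0.71)]
scene 0.57 313 lens pts mid [ 608.  -313.4  136.2] plane slopes,z [-3.00000e-03 -1.10000e-02  1.37115e+02]
side loupe_lens [([420.8, 236.9, 0.8], 0.75), ([611.1, -308.8, 132.1], 0.63)]
side loupe_grip [([569.3, -247.2, 138.9], 0.68)]
side loupe [([386.4, 28.5, -0.9], 0.61)]
side coin_holed [([605.6, -314.0, 72.6], 0.59)]
side drawer_upper_handle [([485.4, -260.6, 73.6], 0.59), ([707.7, -231.5, 122.4], 0.51)]
side 0.61 390 lens pts mid [ 609.6 -311.9  136.7] plane slopes,z [4.00000e-03 3.00000e-02 1.37988e+02]
```

View pics/c2.png

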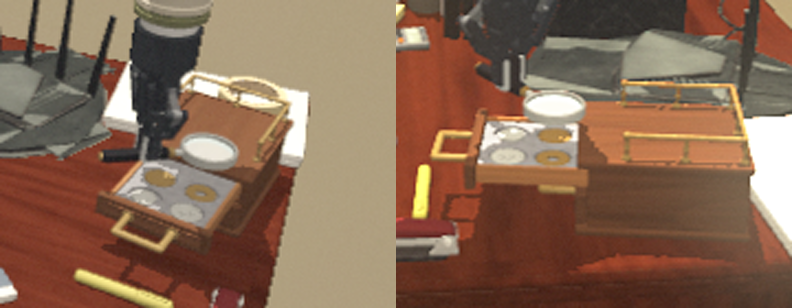

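The crop shows the lens level above the drawer, clear of cabinet and rail, and the holed coin still flat. I'll make the last descent of 11 mm.

Call:
servo_tool(
  deltas=[
    [255,[0,-1,-6],0],
    [255,[0,0,-5],0],
    [255,[0,0,0],0],
    [255,[0,0,0],0],
    [255,[0,0,0],0],
    [255,[0,0,0],0],
    [255,[0,0,0],0],
    [255,[0,0,0],0],
  ],
)

```text
t: 20.18
tcp_pos: [567.8, -245.6, 146.3]
orientation: [3.142, 0.0, 2.151]
contact_force: [-0.0, -0.2, -1.5]
opening: 0.152
```

```bash
python3 lens.py 3; python3 -c "
from h import *
f=grab_frame('scene');print(mark_of(f,'brass_rail')[:1]);o=monitor.get_obs();print(o['joint_vel'].round(4),o['tcp_pos'])"
```

```text
20.175 [ 567.78156879 -245.61371663  146.3253952 ] [3.14158649e+00 1.46500123e-04 2.15077381e+00] 0.15199477039002407 [-0.03382883 -0.17697726 -1.53546326]
scene loupe_lens [([609.3, -307.8, 123.2], 0.68)]
scene loupe_grip [([567.8, -242.4, 126.6], 0.89), ([608.9, -313.2, 72.6], 0.46)]
scene loupe [([607.9, -311.1, 118.6], 0.64), ([703.4, -231.9, 124.3], 0.48)]
scene coin_holed [([606.5, -313.8, 69.8], 0.47)]
scene drawer_upper_handle [([482.5, -266.2, 71.7], 0.91)]
scene 0.83 366 lens pts mid [ 608.2 -315.5  124.3] plane slopes,z [2.00000e-02 9.00000e-03 1.25628e+02]
side loupe_lens [([610.4, -311.1, 123.5], 0.81)]
side loupe_grip [([567.8, -245.9, 127.5], 0.97)]
side loupe [([610.5, -312.8, 113.3], 0.68)]
side coin_holed [([610.2, -313.1, 70.1], 0.64), ([468.4, -263.3, 0.6], 0.52)]
side drawer_upper_handle [([426.5, -370.3, 0.2], 0.62), ([617.5, -258.3, 72.4], 0.54)]
side 0.7 375 lens pts mid [ 608.4 -312.3  126. ] plane slopes,z [-5.00000e-03  1.60000e-02  1.26828e+02]
[{'centre': [703.0, -229.8, 123.0], 'p': 0.71}]
[ 0.0007 -0.0008 -0.0003  0.0016  0.0005 -0.0014  0.0002] [ 567.75688338 -245.6043032   146.25350229]
```

```bash
python3 -c "
from workcell import close_job
print(close_job())"
```

```text
the job is handed in; nothing more can be done
None
```

The upper drawer is out at its stop, and I handed the job in with the hand lens held over the holed coin. No verdict came back, so the figures below are my own checks before hand-in.

- **Drawer:** I pulled the bar handle 120 mm and felt about 4 N as it met the stop. I saw no sign of the lower drawer moving, though I didn't measure it.
- **Lens position:** by the arm's own reading the lens centre was at about (610, -311, 124.5) mm. The coin, in the back right well, was at about (610, -311) mm, so the lens was within a few mm of centred and about 50 mm above the coin's face.
- **Level and still:** the fitted lens plane tilted by less than about 2 degrees. The arm was still about 20 s into the 54 s allowed.
- **Contact:** the wrist carried only about 1.5 N vertically, roughly the lens's own weight, so the lens was resting on nothing. No contact with any coin or other item showed up.
- **Disagreements:** the network's position marks scattered by 3–6 mm. One scene view put the lens at y = -308 and the coin at y = -314; the arm reading, the well geometry and the side view agreed within about 2–3 mm, so I relied on those.

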